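# Stand the red marker in the pen cup under the light bar

### The job

Draw the red marker out of its sloping stand and lower it gently, still held, foot first to the bottom of the white pen cup, then let go so that it leans against the side of the rim that carries the blue clip. The light bar hangs right over the cup, so bring the marker in on a slant and do not bump the lamp; leave the cup upright where it stands, and the black marker and the other things on the desk alone.

Things in the scene. Friction and masses are not known exactly. Their poses are not given: they have to be found in the camera images.
- red_mid (a point): centre (half-way along) of the red round box marker, a straight cylinder 14 mm in diameter and 190 mm long, about 35 g, standing loosely in one of the two sloping sockets of the stand with 134 mm of it showing. Its z axis runs along the marker from the foot (the end in the socket) to the free top, so foot and top are 95 mm along -z and +z. Small white bands at 62 and 182 mm from the foot.
- red_foot (a point): centre of the red marker's flat foot end; same axes as its centre
- red_top (a point): centre of the red marker's top end; same axes as its centre
- black_mid (a point): centre of the other marker, to be left alone: black round box marker, a straight cylinder 14 mm in diameter and 190 mm long, about 35 g, standing loosely in one of the two sloping sockets of the stand with 134 mm of it showing. Its top stands about 180 mm above the desk. Same axes as the red one's.
- stand: fixed marker stand: dark base plate 100 x 190 x 10 mm carrying two aluminium tubes 120 mm apart along its y, at y = +60 and -60 mm, either of which may hold the red marker. Each tube leans 30 degrees from vertical, top towards the stand's -x; outer diameter 29 mm, bore 17 mm, 56 mm deep, mouth about 65 mm above the desk. Origin under the plate at desk height, z up.
- cup: loose straight-walled white stoneware cup, 0.5 kg, outer diameter 82 mm, bore 74 mm, 98 mm high, floor 6 mm thick (92 mm deep). Origin at the centre of its underside, z up; the blue clip sits on the rim at its -x side, towards the robot's side of the light bar. A marker of this size with its foot against the opposite wall at the bottom leans about 32 degrees.
- cup_rim (a point): centre of the cup's mouth, at rim height; axes as the cup
- cup_clip (a point): the outer edge of the cup's rim at the blue clip (20 mm wide, lying over the rim, a tab reaching 18 mm outwards)
- lamp: fixed white LED lamp. Origin on the desk right below the middle of its light bar; x points away from the robot. The bar is 240 mm long along y, 44 mm wide along x, and spans 0.27 to 0.30 m above the desk, over the cup (its middle within 12 mm of the cup's axis); a bracket (up to 0.31 m) joins it to a post of 18 mm at x = +150 mm on a round base of 110 mm.
- lamp_bar (a point): middle of the light bar, 285 mm above the desk
- mug: green coffee mug, 80 mm across, 95 mm high, on the desk; origin under it (to be left alone)
- bottle: brown jar with white cap, 52 mm across, 105 mm high; origin under it (to be left alone)
- tape: roll of brown tape lying flat, 100 mm across, 48 mm high; origin under it (to be left alone)
- carton: small blue carton 140 x 100 x 60 mm; origin under it (to be left alone)
- red: the whole red marker; its origin is the foot, z axis towards the top

How it is judged:
On the way, in this order (a step that is already met when the one before it is completed fails the run):
1. the red marker is drawn clear of its socket, its foot over 0.11 m above the desk (height (world z) of red_foot above 0.11 m), for 0.05 s.
2. the red marker's foot is lowered to within 24 mm of the cup's floor while the fingers still hold it (z of red_foot in the frame of cup between -0.005 and 0.03 m and horizontal distance between red_foot and cup below 0.041 m and contact force between the fingers and red above 1 N), for 0.1 s.
At the end, for the whole second after the job is handed in: The red marker rests released in the cup, foot within 16 mm of its floor, leaning 17 to 49 degrees, its top over 35 mm from the cup axis towards the clip and at most 35 mm to either side of that direction; the cup is upright (6 degrees) and within 40 mm of its start (z of red_foot in the frame of cup between -0.005 and 0.022 m and horizontal distance between red_foot and cup below 0.041 m and x of red_top in the frame of cup below -0.035 m and y of red_top in the frame of cup between -0.035 and 0.035 m and angle between red_mid's own z axis and vertical between 0.3 and 0.85 rad and contact force between red and cup above 0.02 N and linear speed of red below 0.02 m/s and angle between cup's own z axis and vertical below 0.1 rad and distance of cup from where it was at the start of the episode below 0.04 m); the robot touches nothing.
It fails at once if the lamp is bumped (over 4 N) (contact force between lamp and anything else above 4 N).
It fails at once if the marker is pressed on the cup with over 25 N (contact force between red and cup above 25 N).
It fails at once if the cup is tipped more than 17 degrees (angle between cup's own z axis and vertical above 0.3 rad).
It fails at once if the black marker is moved more than 30 mm (distance of black_mid from where it was at the start of the episode above 0.03 m).
It fails at once if another thing on the desk is moved more than 30 mm (distance of any of mug, bottle, tape, carton from where it was at the start of the episode above 0.03 m).
It also fails if it takes over 51 s, if anything falls off the work surface, if the arm or the gripper's body presses on something with over 40 N, if the wrist force passes 120 N, or if a joint passes its speed limit or range.

### The arm

A 6-joint arm with a two-finger parallel gripper is mounted at the origin on the work surface. World frame = base frame: x ahead of the robot, y to its left, z up, the work surface at z = 0. Lengths are in m, angles in rad, forces in N, time in s.
With the tool pointing down it reaches from about 0.425 to 0.95 m from the base axis. Payload 3.5 kg.
Tool frame: the origin (TCP) lies midway between the tips of the shut fingers; the grasp point (between the pads) lies 19 mm behind it (ctrl.pinch_z is the distance from the TCP to the grasp point, in m); z points along the fingers, y is the line along which they close (so a half turn about z gives the same grasp; the last joint's range is limited). The gripper opens to 85 mm and grips with 20 to 120 N. Pads are 22 mm wide; open, the fingers measure 114 mm over their backs; the gripper's body (76 mm by 85 mm) begins 54 mm behind the grasp point. The pads swing forward as they close: fully open they stand 13 mm farther back than shut.
Start: joints at [1.093, 0.286, 1.577, -0, 1.279, -0.15], TCP at [0.217, 0.639, 0.231] pointing down, gripper open.
Joint ranges: [-2.77, 2.77], [-0.9, 2.22], [0.21, 2.48], [-1.53, 4.67], [0.24, 2.81], [-2.84, 2.84]. Speed limits (rad/s): [2.79, 2.79, 3.14, 3.14, 3.14, 3.14].

### API

Orientations are given as a unit quaternion [x, y, z, w].
In Python, from plant import get_state, viewer, sign_off, ctrl gives the robot as it stands. The module is installed in compiled form; this text tells all that it offers.
- The arm moves only by the shell command python3 -m handwheel 'ROWS' [FORCE]. ROWS is JSON, a list that holds one entry, the list of rows, each a list of 5 numbers: the finger opening in m, from 0 to 0.0854, then the shift along the tool's x, y, z in m, then the turn about the tool's z in degrees. In form: [[[claw, x, y, z, spin], ...]]. A call has 1 to 12 rows; each row shifts and turns the commanded pose from where the row before left it, along the tool's axes as they then stand; what a row does not reach is not made up. A row lasts 1/12 s, in which the tool goes at most 41.7 mm and 7.16 degrees, less where a joint would pass 70% of its speed; a pose out of reach is approached as far as the arm can. A call is refused whole if a number of a shift passes 0.0417 or a number of a turn 7.16, either way. A call with a gripper value outside its range is refused whole. The fingers move at their own pace and stop on an object; FORCE is the grip in N (left out, the last holds). Time passes only in rows, so rows that do not move let the fingers close. It gives the time, the measured TCP pose, the force, the opening and the grip force at its end, in the units of the state.
- get_state(): the state, without advancing time (a new reading comes with each control period).
- viewer.read_camera(name): name is "scene" or "top"; returns the picture (400x640x3 uint8, blue, green, red); there is no depth.
- viewer.camera_params(name): a dict with "fov_y" (degrees; the focal length in pixels is half the picture's height over the tangent of half this angle, whatever the lens; pixels are square), "cx", "cy" (the principal point, pixels), "k1" (the pictures are not rectified: a ray, as slopes to the right and down, at radius r is drawn at 1 + k1 r^2 times it, then the intrinsics apply), "xyz" and "attitude" of the camera in the world. Camera axes: x right, y up, looking along -z (the intrinsics and any distortion apply to the point x, -y, -z); pixel columns grow to the right and rows downward; lengths in m; the calibration is good to about 2 mm. A picture is of the moment at which its call begins. camera_params takes no time and is no camera call.
- sign_off(): hands the job in; it is judged then, once.
Trained networks look in the newest picture that a camera, given by its name, has taken for a name from the list of things; names that differ only in an ending like _2 or _b are one class to them, and where a whole thing is asked for, a point or a joint stands for the part that bears it (a point fixed in the world has none). Each returns a list of dicts, best first, with "confidence" (0 to 1); they miss things now and then, are a little off and sometimes report something else, mostly with a low value. They report only what shows in the picture. A call takes as long as a camera call.
- viewer.look_for(camera, name): "extent" ([left, top, width, height] as shares, 0 to 1, of the picture: columns of its width, rows of its height, round what is visible of it).
- viewer.outline_of(camera, name): "mask" (400x640 bool, what is visible of it) and "extent" ([left, top, width, height] as shares, 0 to 1, of the picture: columns of its width, rows of its height, round what is visible of it).
- viewer.pinpoint(camera, name): "xy" ([column, row] as shares, 0 to 1, of the picture: columns of its width, rows of its height: a listed point, or the origin of a listed thing).
The state is a dict: "time": time; "qpos": joint angles; "dq": joint speeds; "joint_efforts": joint torques, N m; "eef_pos": TCP position; "tcp_rot": TCP orientation; "contact_force": force on the tool from outside, world axes, zero at the start; "wrist_torque": the same for the moment, N m; "opening": opening from 0.0 (shut) to 1.0 (fully open); "finger_force": force on a finger pad.
Only numpy, scipy, OpenCV 4.12 (cv2) and the standard library are available. Lean on these libraries where they do the work, as an engineer would, in place of code of your own. Each camera call takes 0.05 s, during which the arm holds its last target. There are 200 camera calls.

## Working session

There is one attempt and no reset: what is moved stays moved. The work goes in short steps, Python scripts to look and compute and a shell command to move; the robot and the scene stay as the last step left them, time stands still between calls to the robot, and variables do not carry over. Pictures are saved under pics/ and viewed, at most 10 in all, crops included, and the job is handed in when it is done.

```bash
mkdir -p pics
cat > h.py <<'E'
import numpy as np, cv2
from plant import get_state, viewer, ctrl
from scipy.spatial.transform import Rotation as R
def cam(n):
    p=viewer.camera_params(n); f=200/np.tan(np.radians(p['fov_y'])/2)
    return p,f,R.from_quat(p['attitude']).as_matrix(),np.array(p['xyz'])
def ray(n,u,v):
    p,f,M,o=cam(n)
    d=np.array([(u-p['cx'])/f,(v-p['cy'])/f]); s=d.copy()
    for _ in range(30): s=d/(1+p['k1']*(s@s))
    r=M@np.array([s[0],-s[1],-1]); return o,r/np.linalg.norm(r)
def proj(n,X):
    p,f,M,o=cam(n); c=M.T@(np.array(X)-o); s=np.array([c[0],-c[1]])/-c[2]
    s=s*(1+p['k1']*(s@s)); return np.array([p['cx'],p['cy']])+f*s
def onz(n,u,v,z):
    o,r=ray(n,u,v); return o+r*(z-o[2])/r[2]
def tri(a,b):
    A=[];B=[]
    for o,r in (a,b):
        P=np.eye(3)-np.outer(r,r); A.append(P);B.append(P@o)
    X=np.linalg.lstsq(np.vstack(A),np.hstack(B),rcond=None)[0]
    return X,[np.linalg.norm((np.eye(3)-np.outer(r,r))@(X-o)) for o,r in (a,b)]
E
python3 - <<'E'
from h import *
np.set_printoptions(precision=4,suppress=True)
for n in('scene','top'):
    cv2.imwrite(f'pics/{n}0.png',viewer.read_camera(n)); print(viewer.camera_params(n))
px={}
for t in ['red_mid','red_foot','red_top','black_mid','stand','cup','cup_rim','cup_clip','lamp','lamp_bar','mug','bottle','tape','carton']:
    for n in('scene','top'):
        r=viewer.pinpoint(n,t)
        if r: px[n,t]=np.array(r[0]['xy'])*[640,400]; print(t,n,px[n,t],round(r[0]['confidence'],2),len(r))
    if ('scene',t) in px and ('top',t) in px:
        print('   ',*tri(ray('scene',*px['scene',t]),ray('top',*px['top',t])))
s=get_state();print(s,ctrl.pinch_z)
E
```

```text
{'fov_y': 44.54111375856911, 'cx': 324.9452614906136, 'cy': 197.47235422410583, 'k1': -0.06991735685283364, 'xyz': array([ 1.3822, -0.9138,  1.3101]), 'attitude': array([0.3804, 0.1424, 0.3365, 0.8496])}
{'fov_y': 51.252673648143755, 'cx': 319.6539149329486, 'cy': 200.45163668199467, 'k1': -0.07356090604632054, 'xyz': array([0.3165, 0.0054, 1.5826]), 'attitude': array([ 0.0559, -0.0583, -0.6955,  0.714 ])}
red_mid scene [254.08 266.  ] 0.66 1
red_mid top [406.08 205.4 ] 0.64 1
    [ 0.5453 -0.3128  0.1004] [np.float64(0.00511292246441189), np.float64(0.005112922464411724)]
red_top scene [239.104 243.   ] 0.44 1
red_top top [417.728 218.12 ] 0.57 1
    [ 0.4939 -0.3295  0.183 ] [np.float64(0.0016660103842849698), np.float64(0.0016660103842853033)]
black_mid scene [272.192 243.2  ] 0.75 2
black_mid top [374.784 214.6  ] 0.63 1
    [ 0.5094 -0.2009  0.0931] [np.float64(0.005733884958322878), np.float64(0.005733884958323015)]
stand scene [276.48 276.88] 0.72 2
stand top [386.112 203.68 ] 0.62 1
    [ 0.568  -0.2508  0.0084] [np.float64(0.0006703759308095792), np.float64(0.000670375930809
[... 1076 characters left out ...]
e [188.992 281.2  ] 0.95 1
carton scene [365.824 158.88 ] 0.96 1
carton top [194.88 250.4 ] 0.85 2
    [0.3693 0.4701 0.0034] [np.float64(0.0010445429924055313), np.float64(0.0010445429924056562)]
{'time': 1.5, 'qpos': array([ 1.093 ,  0.2864,  1.5767, -0.    ,  1.2786, -0.15  ]), 'dq': array([ 0.0008,  0.0021, -0.0003,  0.0018,  0.0015,  0.0012]), 'joint_efforts': array([ -0.0008, -40.5955, -29.2926,  -0.0002,   0.0007,  -0.    ]), 'eef_pos': array([0.2173, 0.6391, 0.2313]), 'tcp_rot': array([ 0.1632,  0.9866, -0.    ,  0.    ]), 'contact_force': array([ 1.0846,  0.4952, -0.8558]), 'wrist_torque': array([ 0.0266,  0.0046, -0.0111]), 'finger_force': 0.0, 'opening': 0.9988382834250347} 0.0187
```

View pics/scene0.png

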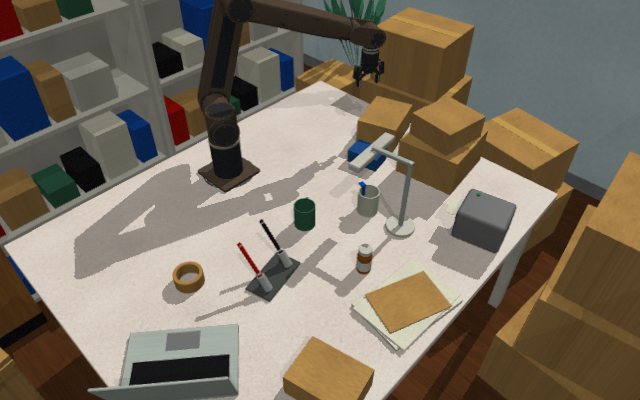

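View pics/top0.png

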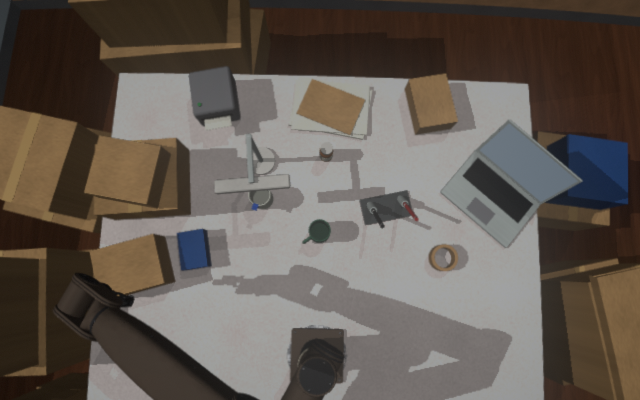

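Run:
```python
from h import *
np.set_printoptions(precision=4,suppress=True)
im={n:viewer.read_camera(n) for n in('scene','top')}
def colmask(n,name):
    r=viewer.outline_of(n,name); print(name,n,[ (round(a['confidence'],2),int(a['mask'].sum()),np.round(np.array(a['extent'])*[640,400,640,400])) for a in r]); return r[0]['mask'] if r else None
pl=[];ends={}
for n in im:
    m=colmask(n,'red')
    ys,xs=np.nonzero(m); P=np.c_[xs,ys].astype(float); c=P.mean(0); d=np.linalg.svd(P-c)[2][0]; t=(P-c)@d
    e=[c+d*t.min(),c+d*t.max()]; e.sort(key=lambda q:q[1] if n=='scene' else -q[1]); ends[n]=e; print(e, 'w',len(P)/(t.max()-t.min()))
    a,b=ray(n,*e[0]),ray(n,*e[1]); nn=np.cross(a[1],b[1]); nn/=np.linalg.norm(nn); pl.append((nn,a[0]))
ax=np.cross(pl[0][0],pl[1][0]); ax/=np.linalg.norm(ax); ax*=np.sign(ax[2])
A=np.array([pl[0][0],pl[1][0],[0,0,1]]); X=np.linalg.solve(A,[pl[0][0]@pl[0][1],pl[1][0]@pl[1][1],.12])
print('axis',ax,'tilt',np.degrees(np.arccos(ax[2])),'yaw lean',np.degrees(np.arctan2(ax[1],ax[0])),'pt z.12',X)
for n in ends: print('top end',tri(ray(n,*ends[n][0]),(X,ax))[0])
for n in im:
  for t in('lamp','cup'): colmask(n,t)
c=[cv2.resize(im['top'][150:225,200:310],None,fx=7,fy=7,interpolation=cv2.INTER_CUBIC)]
cv2.imwrite('pics/c1.png',c[0])
cv2.imwrite('pics/c2.png',cv2.resize(im['scene'][125:245,335:420],None,fx=5,fy=5,interpolation=cv2.INTER_CUBIC))
```

```text
red scene [(0.48, 172, array([239., 242.,  25.,  34.]))]
[array([238.1208, 242.9191]), array([260.5046, 276.3319])] w 4.276741675098562
red top []Traceback (most recent call last):
  File "<stdin>", line 9, in <module>
    return _wrapfunc(a, 'nonzero')
    return _wrapit(obj, method, *args, **kwds)
    result = getattr(arr, method)(*args, **kwds)
ValueError: Calling nonzero on 0d arrays is not allowed. Use np.atleast_1d(scalar).nonzero() instead.
```

```bash
cat > red.py <<'E'
from h import *
def redaxis(win,pr=True):
    pl=[];ends={}
    for n,(x0,x1,y0,y1) in win.items():
        I=cv2.resize(viewer.read_camera(n)[y0:y1,x0:x1],None,fx=4,fy=4,interpolation=cv2.INTER_CUBIC).astype(int)
        m=(I[...,2]>1.7*I[...,1])&(I[...,2]>1.7*I[...,0])&(I[...,2]>45)
        ys,xs=np.nonzero(m); P=np.c_[x0+(xs-1.5)/4,y0+(ys-1.5)/4]; c=P.mean(0); d=np.linalg.svd(P-c,full_matrices=False)[2][0]; t=(P-c)@d
        e=[c+d*np.percentile(t,.5),c+d*np.percentile(t,99.5)]; ends[n]=e
        print(n,e,'w',len(P)/16/np.ptp(t))
        a,b=ray(n,*e[0]),ray(n,*e[1]); nn=np.cross(a[1],b[1]); nn/=np.linalg.norm(nn); pl.append((nn,a[0]))
    ax=np.cross(pl[0][0],pl[1][0]); ax/=np.linalg.norm(ax); ax*=np.sign(ax[2])
    z=.12 
    A=np.array([pl[0][0],pl[1][0],[0,0,1]]); X=np.linalg.solve(A,[pl[0][0]@pl[0][1],pl[1][0]@pl[1][1],z])
    print('axis',ax,'tilt',np.degrees(np.arccos(ax[2])),'yaw',np.degrees(np.arctan2(ax[1],ax[0])),'pt',X)
    for n in ends: print('ends',n,*[tri(ray(n,*q),(X,ax))[0] for q in ends[n]])
    return X,ax
E
python3 - <<'E'
from red import *
np.set_printoptions(precision=4,suppress=True)
redaxis({'scene':(225,285,232,300),'top':(395,427,192,230)})
im={n:viewer.read_camera(n) for n in('scene','top')}
cv2.imwrite('pics/c1.png',cv2.resize(im['top'][150:225,200:310],None,fx=7,fy=7,interpolation=cv2.INTER_CUBIC))
cv2.imwrite('pics/c2.png',cv2.resize(im['scene'][125:245,335:420],None,fx=5,fy=5,interpolation=cv2.INTER_CUBIC))
E
```

```text
scene [array([238.1261, 243.04  ]), array([259.9818, 275.9167])] w 3.3190352428562817
top [array([405.2287, 204.8761]), array([416.5358, 219.6854])] w 2.0630426979003014
axis [-0.5186 -0.1183  0.8468] tilt 32.13672682220979 yaw -167.1475617468473 pt [ 0.5238 -0.3197  0.12  ]
ends scene [ 0.4886 -0.3277  0.1774] [ 0.5598 -0.3114  0.0611]
ends top [ 0.5554 -0.3124  0.0684] [ 0.488  -0.3278  0.1784]
```

View pics/c1.png

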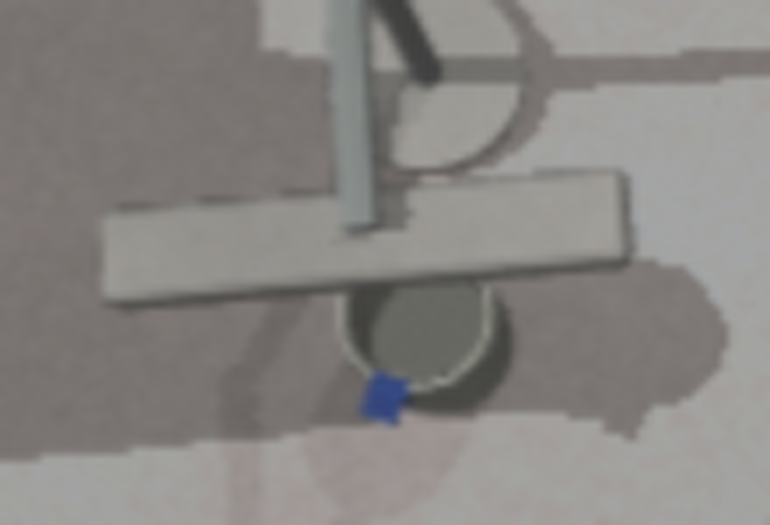

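View pics/c2.png

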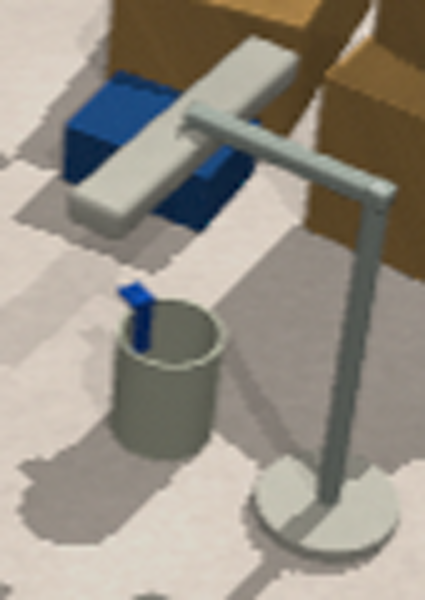

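Run:
```python
from h import *
np.set_printoptions(precision=4,suppress=True)
t=lambda u,v,z:onz('top',200+(u-3)/7,150+(v-3)/7,z)
s=lambda u,v,z:onz('scene',335+(u-2)/5,125+(v-2)/5,z)
C=np.array([t(103,293,.3),t(628,257,.3),t(622,170,.3),t(103,213,.3)])
print('bar top corners',C,C.mean(0), 'len',np.linalg.norm(C[0]-C[1]),np.linalg.norm(C[1]-C[2]))
d=C[0]-C[1]+C[3]-C[2]; print('bar y yaw-90:',np.degrees(np.arctan2(d[1],d[0]))-90)
S=np.array([s(68,196,.3),s(120,216,.3),s(300,58,.3),s(258,38,.3)]);print('scene bar',S,S.mean(0))
print('rim L,R,bottom',t(343,310,.098),t(492,310,.098),t(418,390,.098))
print('clip top',t(390,375,.1),t(383,398,.1),t(380,423,.1))
print('clip scene',s(138,298,.1),s(127,290,.1), 'rim scene L,R,near,far', s(116,332,.098),s(226,332,.098),s(171,366,.098),s(171,300,.098))
# cup bottom outline in scene
print('cup base near',s(163,457,0))
im=viewer.read_camera('scene');
for n,w in(('scene',(335,420,165,205)),('top',(240,275,195,220))):
    I=viewer.read_camera(n)[w[2]:w[3],w[0]:w[1]].astype(int)
    m=(I[...,0]>1.8*I[...,2])&(I[...,0]>60); ys,xs=np.nonzero(m); print(n,'blue',xs.mean()+w[0],ys.mean()+w[2],xs.min()+w[0],xs.max()+w[0],ys.min()+w[2],ys.max()+w[2],onz(n,xs.mean()+w[0],ys.mean()+w[2],.1))
```

```text
bar top corners [[0.5456 0.3352 0.3   ]
 [0.5682 0.1002 0.3   ]
 [0.608  0.1044 0.3   ]
 [0.5822 0.3377 0.3   ]] [0.576  0.2194 0.3   ] len 0.23610773460297538 0.04003099524688124
bar y yaw-90: 5.891688966700912
scene bar [[0.5733 0.0932 0.3   ]
 [0.6122 0.1009 0.3   ]
 [0.5887 0.3317 0.3   ]
 [0.5514 0.3307 0.3   ]] [0.5814 0.2141 0.3   ]
rim L,R,bottom [0.576  0.2616 0.098 ] [0.5781 0.1844 0.098 ] [0.5352 0.2206 0.098 ]
clip top [0.5424 0.2352 0.1   ] [0.5303 0.2382 0.1   ] [0.5173 0.2391 0.1   ]
clip scene [0.5342 0.2343 0.1   ] [0.5221 0.2357 0.1   ] rim scene L,R,near,far [0.546  0.1942 0.098 ] [0.6061 0.2518 0.098 ] [0.6002 0.1932 0.098 ] [0.5526 0.2519 0.098 ]
cup base near [0.5985 0.197  0.    ]
scene blue 367.63 176.5 359 377 165 194 [0.52   0.2846 0.1   ]
top blue 254.6 206.28 252 257 204 209 [0.5309 0.2371 0.1   ]
```

The scene view shows the red marker from (238,243) to (260,276). The clip is near (361,186) and the bar runs over the cup. In the top view the clip is at (255,207), about 16° off the robot's −x, and the bar is yawed about 6°. I'll travel to above the marker top.

```bash
python3 -m handwheel '[[[0.085,-0.0245,-0.0166,-0.0088,0],[0.085,-0.0245,-0.0166,-0.0088,0],[0.085,-0.0245,-0.0166,-0.0088,0],[0.085,-0.0245,-0.0166,-0.0088,0],[0.085,-0.0245,-0.0166,-0.0088,0],[0.085,-0.0245,-0.0166,-0.0088,0],[0.085,-0.0245,-0.0166,-0.0088,0],[0.085,-0.0245,-0.0166,-0.0088,0]]]' 30
python3 -m handwheel '[[[0.085,-0.0165,-0.0252,0,0],[0.085,-0.0165,-0.0252,0,0],[0.085,-0.0165,-0.0252,0,0],[0.085,-0.0165,-0.0252,0,0],[0.085,-0.0165,-0.0252,0,0],[0.085,-0.0165,-0.0252,0,0],[0.085,-0.0165,-0.0252,0,0],[0.085,-0.0165,-0.0252,0,0],[0.085,-0.0165,-0.0252,0,0],[0.085,-0.0165,-0.0252,0,0],[0.085,-0.0165,-0.0252,0,0],[0.085,-0.0165,-0.0252,0,0]]]'
python3 -m handwheel '[[[0.085,-0.0146,-0.0327,0,0],[0.085,-0.0146,-0.0327,0,0],[0.085,-0.0146,-0.0327,0,0],[0.085,-0.0146,-0.0327,0,0],[0.085,-0.0146,-0.0327,0,0],[0.085,-0.0146,-0.0327,0,0],[0.085,-0.0146,-0.0327,0,0],[0.085,-0.0146,-0.0327,0,0],[0.085,-0.0146,-0.0327,0,0],[0.085,-0.0146,-0.0327,0,0],[0.085,-0.0146,-0.0327,0,0],[0.085,-0.0146,-0.0327,0,0]]]'
python3 -m handwheel '[[[0.085,0,0,0,-7],[0.085,0,0,0,-7],[0.085,0,0,0,-7],[0.085,0,0,0,-7],[0.085,0,0,0,-5.8],[0.085,0,0,0,0],[0.085,0,0,0,0]]]'
python3 -c "
from plant import get_state;print(get_state()['qpos'])"
```

```text
time: 2.72
eef_pos: [0.3607, 0.449, 0.3024]
tcp_rot: [0.163, 0.987, 0.0, 0.0]
contact_force: [1.1, 0.8, 1.0]
opening: 0.997
finger_force: 0.0
time: 3.72
eef_pos: [0.4503, 0.0988, 0.3021]
tcp_rot: [0.163, 0.987, 0.0, 0.0]
contact_force: [0.0, -0.3, -0.0]
opening: 0.998
finger_force: 0.0
time: 4.72
eef_pos: [0.4896, -0.3296, 0.3019]
tcp_rot: [0.163, 0.987, -0.0, 0.0]
contact_force: [1.0, 0.3, 0.2]
opening: 0.994
finger_force: 0.0
time: 5.3
eef_pos: [0.4897, -0.3277, 0.3018]
tcp_rot: [-0.129, 0.992, -0.0, 0.0]
contact_force: [0.4, -0.5, 0.2]
opening: 0.997
finger_force: 0.0
[-7.61850418e-01  5.19007226e-02  1.71476008e+00  2.46600557e-05
  1.37484159e+00 -2.59207701e+00]
```

```bash
python3 -m handwheel '[[[0.085,-0.0013,0,0.03,0],[0.085,-0.0013,0,0.03,0],[0.085,-0.0013,0,0.03,0],[0.085,-0.0014,0,0.03,0],[0.06,0,0,0.02,0],[0.05,0,0,0.013,0],[0.04,0,0,0,0],[0.03,0,0,0,0]]]' 30
python3 - <<'E'
from red import *
np.set_printoptions(precision=4,suppress=True)
I=viewer.read_camera('scene');J=viewer.read_camera('top')
a=cv2.resize(I[190:310,190:310],(560,560),interpolation=cv2.INTER_CUBIC)
cv2.imwrite('pics/g1.png',a)
E
```

```text
time: 5.97
eef_pos: [0.4949, -0.3264, 0.1488]
tcp_rot: [-0.13, 0.991, 0.0, -0.0]
contact_force: [0.3, -0.5, 0.6]
opening: 0.447
finger_force: 0.0
```

View pics/g1.png

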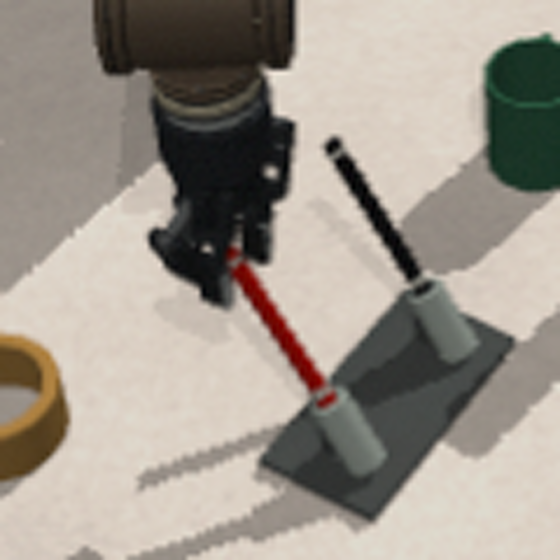

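The picture shows the fingers straddling the red marker's upper end at crop (232,258), with the black marker well clear at (335,145). I'll close.

```bash
python3 -m handwheel '[[[0.015,0,0,0,0],[0.005,0,0,0,0],[0.005,0,0,0,0],[0.005,0,0,0,0],[0.005,0,0,0,0],[0.005,0,0,0,0]]]' 30
```

```text
time: 6.57
eef_pos: [0.4955, -0.3275, 0.1507]
tcp_rot: [-0.131, 0.991, -0.002, 0.001]
contact_force: [-1.3, -1.5, 6.1]
opening: 0.154
finger_force: 29.5
```

```bash
python3 -m handwheel '[[[0.005,0.0034,0,-0.0058,0],[0.005,0.0034,0,-0.0058,0],[0.005,0.0034,0,-0.0058,0],[0.005,0.0034,0,-0.0058,0],[0.005,0.0034,0,-0.0058,0],[0.005,0.0034,0,-0.0058,0],[0.005,0,0,0,0]]]'
```

```text
time: 7.15
eef_pos: [0.4748, -0.3322, 0.1853]
tcp_rot: [-0.131, 0.991, -0.001, 0.0]
contact_force: [0.4, 0.1, 0.4]
opening: 0.151
finger_force: 29.4
```

```bash
python3 -m handwheel '[[[0.005,0.0036,0,0.0022,0],[0.005,0.0036,0,0.0022,0],[0.005,0.0036,0,0.0023,0],[0.005,0.0036,0,0.0024,0],[0.005,0.0036,0,0.0026,0],[0.005,0,0,0,0]]]'
python3 - <<'E'
from red import *
np.set_printoptions(precision=4,suppress=True)
redaxis({'scene':(215,285,225,300),'top':(395,435,192,245)})
E
```

```text
time: 7.65
eef_pos: [0.4568, -0.3364, 0.1711]
tcp_rot: [-0.13, 0.991, 0.0, -0.001]
contact_force: [1.3, -0.8, 1.6]
opening: 0.151
finger_force: 29.7
scene [array([229.9409, 237.6738]), array([260.0431, 275.8795])] w 3.573606867477967
top [array([403.6775, 202.6158]), array([412.7115, 217.1423])] w 2.418783094857105
axis [-0.62   -0.1489  0.7704] tilt 39.61333888964946 yaw -166.49936164257775 pt [ 0.5127 -0.3226  0.12  ]
ends scene [ 0.4593 -0.3354  0.1862] [ 0.5599 -0.3112  0.0612]
ends top [ 0.5661 -0.3098  0.0536] [ 0.5022 -0.3251  0.133 ]
```

```bash
python3 -m handwheel '[[[0.005,0.0043,0,-0.0052,0],[0.005,0.0043,0,-0.0052,0],[0.005,0.0043,0,-0.0052,0],[0.005,0.0043,0,-0.0052,0],[0.005,0,0,-0.024,0],[0.005,0,0,-0.025,0],[0.005,0,0,-0.025,0],[0.005,0,0,-0.025,6],[0.005,0,0,0,6.5],[0.005,0,0,0,6.5],[0.005,0,0,0,0]]]'
python3 - <<'E'
from red import *
np.set_printoptions(precision=4,suppress=True)
redaxis({'scene':(190,285,185,300),'top':(395,445,170,245)})
E
```

```text
time: 8.67
eef_pos: [0.4403, -0.3406, 0.2924]
tcp_rot: [0.036, 0.999, 0.0, -0.001]
contact_force: [0.4, 0.3, -0.5]
opening: 0.148
finger_force: 29.4
scene [array([218.2887, 203.5451]), array([246.0205, 258.8025])] w 3.6618547121191316
top [array([421.2919, 200.9342]), array([426.055 , 216.0765])] w 1.86831793193004
axis [-0.6148  0.0503  0.7871] tilt 38.08703631522096 yaw 175.32365717219534 pt [ 0.5885 -0.3518  0.12  ]
ends scene [ 0.4335 -0.3392  0.3185] [ 0.5501 -0.3487  0.1691]
ends top [ 0.556  -0.3492  0.1616] [ 0.4928 -0.344   0.2425]
```

```bash
python3 -m handwheel '[[[0.005,0.0007,0.012,0,0],[0.005,0.0007,0.025,0,0],[0.005,0.0007,0.025,0,0],[0.005,0.0007,0.025,0,0],[0.005,0.0007,0.025,0,0],[0.005,0.0007,0.025,0,0],[0.005,0.0007,0.025,0,0],[0.005,0.0007,0.025,0,0],[0.005,0.0007,0.025,0,0],[0.005,0.0007,0.025,0,0],[0.005,0.0007,0.025,0,0],[0.005,0.0007,0.025,0,0]]]'
python3 -m handwheel '[[[0.005,0.0032,0.025,0,0],[0.005,0.0032,0.025,0,0],[0.005,0.0032,0.025,0,0],[0.005,0.0032,0.025,0,0],[0.005,0.0032,0.025,0,0],[0.005,0.0032,0.025,0,0],[0.005,0.0032,0.025,0,0],[0.005,0.0032,0.025,0,0],[0.005,0.0032,0.025,0,0],[0.005,0.0032,0.025,0,0],[0.005,0.0032,0.025,0,0],[0.005,0.0032,0.012,0,0]]]'
python3 - <<'E'
from red import *
np.set_printoptions(precision=4,suppress=True)
I=viewer.read_camera('scene')
cv2.imwrite('pics/p1.png',cv2.resize(I[80:240,300:440],(525,600),interpolation=cv2.INTER_CUBIC))
redaxis({'scene':(315,390,130,210),'top':(225,275,170,250)})
print(get_state()['eef_pos'],get_state()['tcp_rot'])
E
```

```text
time: 9.77
eef_pos: [0.4517, -0.0519, 0.2912]
tcp_rot: [0.034, 0.999, 0.0, -0.001]
contact_force: [0.9, -0.0, -0.5]
opening: 0.15
finger_force: 29.5
time: 10.77
eef_pos: [0.4328, 0.2376, 0.2911]
tcp_rot: [0.033, 0.999, 0.0, -0.001]
contact_force: [1.0, 0.3, 0.3]
opening: 0.151
finger_force: 29.5
scene [array([346.2305, 129.9743]), array([364.824 , 171.8382])] w 2.184310391471917
top [array([253.6795, 198.6408]), array([249.6488, 210.4132])] w 1.547363969040984
axis [-0.5765 -0.0039  0.8171] tilt 35.20501983250089 yaw -179.61159596757528 pt [0.5754 0.2329 0.12  ]
ends scene [0.4436 0.232  0.3068] [0.5426 0.2327 0.1664]
ends top [0.5493 0.2327 0.1569] [0.498  0.2324 0.2297]
[0.4332 0.2358 0.2911] [ 0.0329  0.9995 -0.0004 -0.0008]
```

View pics/p1.png

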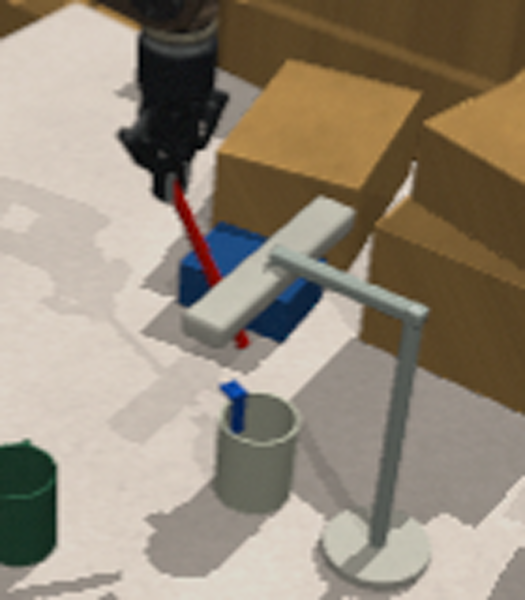

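```bash
python3 -m handwheel '[[[0.005,-0.0047,-0.0009,0.0085,0],[0.005,-0.0047,-0.0009,0.0085,0],[0.005,-0.0047,-0.0009,0.0085,0],[0.005,-0.0047,-0.0009,0.0085,0],[0.005,-0.0047,-0.0009,0.0085,0],[0.005,-0.0047,-0.0009,0.0085,0],[0.005,0,0,0,0]]]'
python3 - <<'E'
from red import *
np.set_printoptions(precision=4,suppress=True)
I=viewer.read_camera('scene');J=viewer.read_camera('top')
a=cv2.resize(I[120:220,320:410],(540,600),interpolation=cv2.INTER_CUBIC);b=cv2.resize(J[175:215,235:275],(250,250),interpolation=cv2.INTER_CUBIC)
c=np.zeros((600,795,3),np.uint8);c[:,:540]=a;c[:250,545:795]=b
cv2.imwrite('pics/p2.png',c)
s=get_state();print(s['eef_pos'])
g=s['eef_pos']+[0,0,.0187]
for yaw in(174,178,182):
  for t in(36,38,40):
    y=np.radians(yaw);q=np.radians(t);ax=np.array([np.sin(q)*np.cos(y),np.sin(q)*np.sin(y),np.cos(q)])
    print(yaw,t,g-.18*ax,(proj('scene',g-.18*ax)-[320,120])*6)
E
```

```text
time: 11.5
eef_pos: [0.4619, 0.2268, 0.2377]
tcp_rot: [0.035, 0.999, -0.001, -0.002]
contact_force: [0.3, -1.3, -0.5]
opening: 0.153
finger_force: 29.4
[0.462  0.2275 0.2399]
174 36 [0.5673 0.2164 0.113 ] [277.065  406.6388]
174 38 [0.5723 0.2159 0.1167] [283.1605 406.0861]
174 40 [0.5771 0.2154 0.1207] [289.158  405.2113]
178 36 [0.5678 0.2238 0.113 ] [285.1465 401.4465]
178 38 [0.5728 0.2236 0.1167] [291.635  400.6337]
178 40 [0.5777 0.2234 0.1207] [298.0165 399.5048]
182 36 [0.5678 0.2312 0.113 ] [292.5739 395.8917]
182 38 [0.5728 0.2313 0.1167] [299.4198 394.802 ]
182 40 [0.5777 0.2315 0.1207] [306.1501 393.4026]
```

View pics/p2.png

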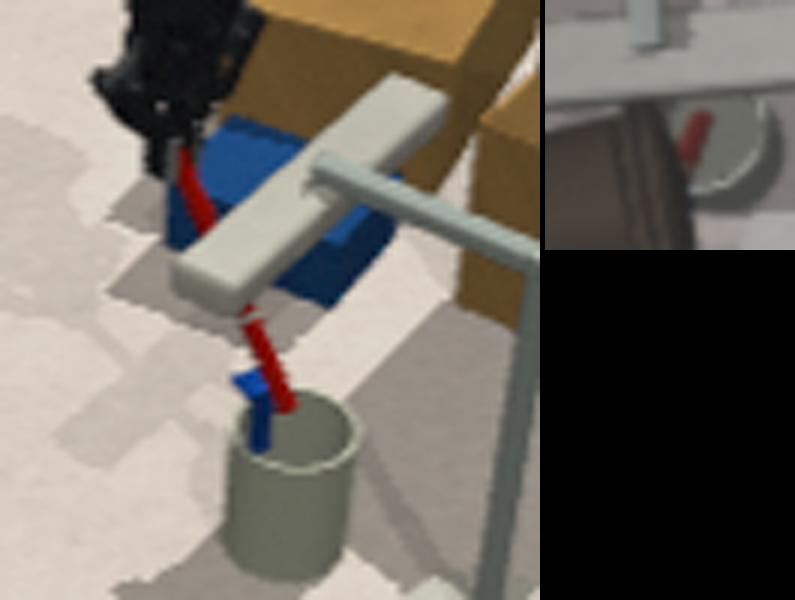

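Run:
```python
from h import *
k=560/120
for z in(.15,.17,.22,.27,.3,.33,.36,.39): print(z,((proj('scene',[.4949,-.3264,z])-[190,190])*k).round())
```

```text
0.15 [236. 279.]
0.17 [233. 259.]
0.22 [225. 207.]
0.27 [217. 154.]
0.3 [212. 120.]
0.33 [207.  86.]
0.36 [201.  50.]
0.39 [196.  14.]
```

Scene crop: the foot is inside the mouth at crop (285,407), just right of the clip, and the axis fits about 37–38° tilt. I'll lower slowly.

```bash
python3 -m handwheel '[[[0.005,-0.0029,0.0001,0.0074,0],[0.005,-0.0029,0.0001,0.0074,0],[0.005,-0.0029,0.0001,0.0074,0],[0.005,-0.0029,0.0001,0.0074,0],[0.005,-0.0029,0.0001,0.0074,0],[0.005,-0.0029,0.0001,0.0074,0],[0.005,-0.0029,0.0001,0.0074,0],[0.005,-0.0029,0.0001,0.0074,0],[0.005,0,0,0,0]]]'
python3 - <<'E'
from red import *
np.set_printoptions(precision=4,suppress=True)
I=viewer.read_camera('scene')
a=cv2.resize(I[120:220,320:410],(540,600),interpolation=cv2.INTER_CUBIC)
cv2.imwrite('pics/p3.png',a)
print(get_state()['eef_pos'])
for n in('cup','cup_rim','red_foot'):
    r=viewer.pinpoint('scene',n)
    if r: print(n,r[0]['xy'][0]*640,r[0]['xy'][1]*400,r[0]['confidence'])
E
```

```text
time: 12.35
eef_pos: [0.4847, 0.2266, 0.1792]
tcp_rot: [0.035, 0.999, -0.0, -0.002]
contact_force: [0.1, 0.0, -1.3]
opening: 0.151
finger_force: 29.4
[0.4849 0.2267 0.1801]
cup 366.592 209.0 0.57
cup_rim 371.52 194.52 0.91
red_foot 371.584 200.99999999999997 0.53
```

View pics/p3.png

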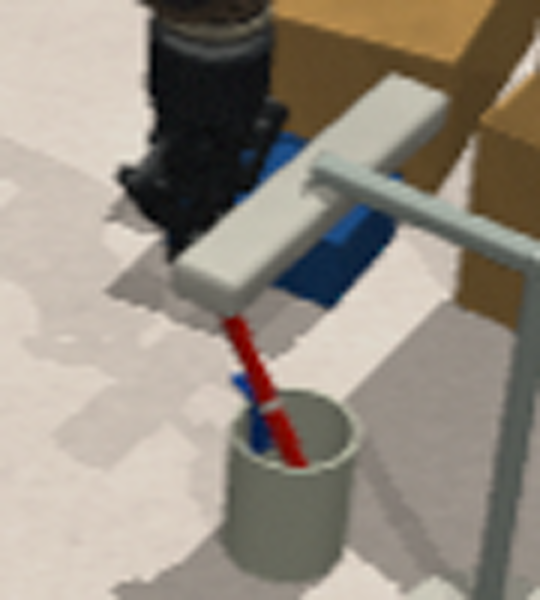

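```bash
python3 -m handwheel '[[[0.005,-0.0025,0,0.005,0],[0.005,-0.0025,0,0.005,0],[0.005,-0.0025,0,0.005,0],[0.005,0,0,0,0]]]'; python3 -m handwheel '[[[0.005,-0.0023,0,0.005,0],[0.005,-0.0023,0,0.005,0],[0.005,0,0,0.003,0],[0.005,0,0,0,0],[0.005,0,0,0,0]]]'
python3 - <<'E'
from red import *
np.set_printoptions(precision=4,suppress=True)
I=viewer.read_camera('scene')
cv2.imwrite('pics/p4.png',cv2.resize(I[120:220,320:410],(540,600),interpolation=cv2.INTER_CUBIC))
g=get_state()['eef_pos']+[0,0,.0187]; print(g)
for yaw in(174,177):
  for t in(35,37,39):
   for L in(.178,.182):
    y=np.radians(yaw);q=np.radians(t);ax=np.array([np.sin(q)*np.cos(y),np.sin(q)*np.sin(y),np.cos(q)])
    print(yaw,t,L,'foot',g-L*ax,'band px',(proj('scene',g-(L-.062)*ax)-[320,120])*6)
E
```

```text
time: 12.88
eef_pos: [0.4924, 0.2261, 0.165]
tcp_rot: [0.035, 0.999, -0.0, -0.001]
contact_force: [-0.7, 1.1, 0.2]
opening: 0.151
finger_force: 29.4
time: 13.3
eef_pos: [0.4967, 0.226, 0.1525]
tcp_rot: [0.035, 0.999, -0.0, -0.001]
contact_force: [-1.4, 0.4, -0.9]
opening: 0.153
finger_force: 29.4
[0.4969 0.226  0.1716]
174 35 0.178 foot [0.5984 0.2153 0.0258] band px [270.4751 445.0166]
174 35 0.182 foot [0.6007 0.2151 0.0225] band px [272.6594 450.7065]
174 37 0.178 foot [0.6034 0.2148 0.0294] band px [274.369 444.837]
174 37 0.182 foot [0.6058 0.2145 0.0262] band px [276.6898 450.5314]
174 39 0.178 foot [0.6083 0.2143 0.0332] band px [278.1949 444.455 ]
174 39 0.182 foot [0.6108 0.214  0.0301] band px [280.6505 450.1473]
177 35 0.178 foot [0.5988 0.2206 0.0258] band px [274.2759 442.5873]
177 35 0.182 foot [0.6011 0.2205 0.0225] band px [276.587  448.1891]
177 37 0.178 foot [0.6038 0.2204 0.0294] band px [278.3599 442.2838]
177 37 0.182 foot [0.6062 0.2202 0.0262] band px [280.814  447.8855]
177 39 0.178 foot [0.6087 0.2201 0.0332] band px [282.3715 441.7807]
177 39 0.182 foot [0.6112 0.22   0.0301] band px [284.9667 447.3757]
```

View pics/p4.png

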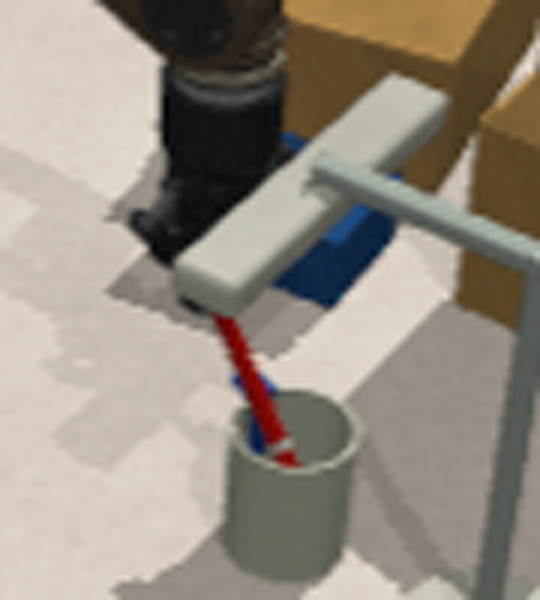

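```bash
python3 -m handwheel '[[[0.005,0.0005,0,0.002,0],[0.005,0.0005,0,0.002,0],[0.005,0.0005,0,0.002,0],[0.005,0,0,0.002,0],[0.005,0,0,0,0],[0.005,0,0,0,0],[0.005,0,0,0,0]]]'
```

```text
time: 13.93
eef_pos: [0.4961, 0.2262, 0.1454]
tcp_rot: [0.035, 0.999, 0.0, 0.0]
contact_force: [-0.2, 0.4, -1.1]
opening: 0.15
finger_force: 29.5
```

```bash
python3 -m handwheel '[[[0.005,0.0003,0,0.0015,0],[0.005,0.0003,0,0.0015,0],[0.005,0,0,0,0],[0.005,0,0,0,0]]]' && python3 -m handwheel '[[[0.016,0,0,0,0],[0.02,0,0,0,0],[0.025,0,0,0,0],[0.03,0,0,0,0],[0.04,0,0,0,0],[0.05,0,0,0,0],[0.06,0,0,0,0],[0.06,0,0,0,0],[0.06,0,0,0,0],[0.06,0,0,0,0]]]'
python3 - <<'E'
from h import *
I=viewer.read_camera('scene')
cv2.imwrite('pics/p5.png',cv2.resize(I[120:220,320:410],(540,600),interpolation=cv2.INTER_CUBIC))
E
```

```text
time: 14.27
eef_pos: [0.4961, 0.2266, 0.1439]
tcp_rot: [0.035, 0.999, 0.0, 0.001]
contact_force: [-2.1, 0.7, 5.5]
opening: 0.15
finger_force: 30.1
time: 15.1
eef_pos: [0.4953, 0.2262, 0.1425]
tcp_rot: [0.035, 0.999, -0.0, 0.0]
contact_force: [-0.2, -0.0, -0.7]
opening: 0.702
finger_force: 0.0
```

View pics/p5.png

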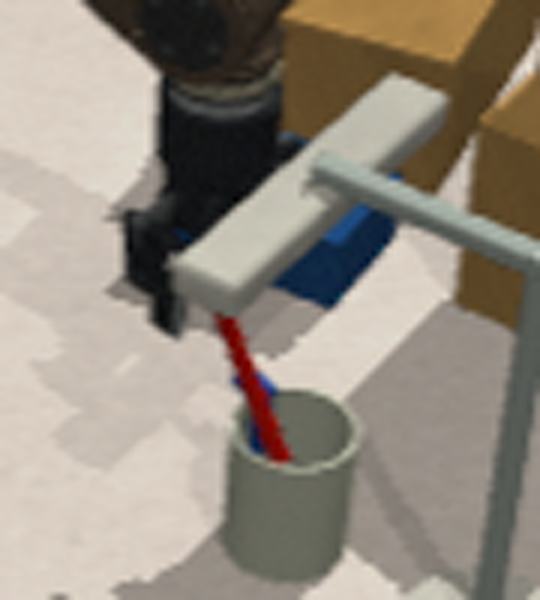

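The marker leans on the rim beside the clip, with its lower end at crop (283,455). The fingers are open and clear of it. I'll back away from the bar.

```bash
python3 -m handwheel '[[[0.06,0.003,0,0,0],[0.06,0.006,0,-0.004,0],[0.06,0.01,0,-0.006,0],[0.06,0.01,0,-0.01,0],[0.06,0.01,0,-0.015,0],[0.06,0.01,0,-0.02,0],[0.06,0.005,0,-0.025,0],[0.06,0,0,-0.025,0],[0.06,0,0,-0.02,0],[0.06,0,0,0,0],[0.06,0,0,0,0],[0.06,0,0,0,0]]]'
python3 - <<'E'
from red import *
np.set_printoptions(precision=4,suppress=True)
I=viewer.read_camera('scene');J=viewer.read_camera('top')
a=cv2.resize(I[120:220,320:410],(540,600),interpolation=cv2.INTER_CUBIC);b=cv2.resize(J[175:225,235:275],(250,312),interpolation=cv2.INTER_CUBIC)
c=np.zeros((600,795,3),np.uint8);c[:,:540]=a;c[:312,545:795]=b
cv2.imwrite('pics/p6.png',c)
for n in('scene','top'):
    for t in('red_top','cup_rim','cup'):
        r=viewer.pinpoint(n,t)
        if r: q=np.array(r[0]['xy'])*[640,400]; print(n,t,q,r[0]['confidence'],onz(n,*q,{'red_top':.168,'cup_rim':.098,'cup':0}[t]))
E
```

```text
time: 16.15
eef_pos: [0.4406, 0.2299, 0.2664]
tcp_rot: [0.035, 0.999, -0.0, -0.001]
contact_force: [-0.7, 0.1, 0.3]
opening: 0.705
finger_force: 0.0
scene red_top [356.928 167.68 ] 0.6 [0.5066 0.2297 0.168 ]
scene cup_rim [370.688 191.92 ] 0.83 [0.5845 0.2238 0.098 ]
scene cup [368.896 207.52 ] 0.73 [0.5731 0.2386 0.    ]
top red_top [254.912 212.8  ] 0.55 [0.4985 0.2242 0.168 ]
top cup_rim [259.776 193.2  ] 0.65 [0.5795 0.221  0.098 ]
top cup [265.6  198.32] 0.75 [0.5774 0.2118 0.    ]
```

View pics/p6.png

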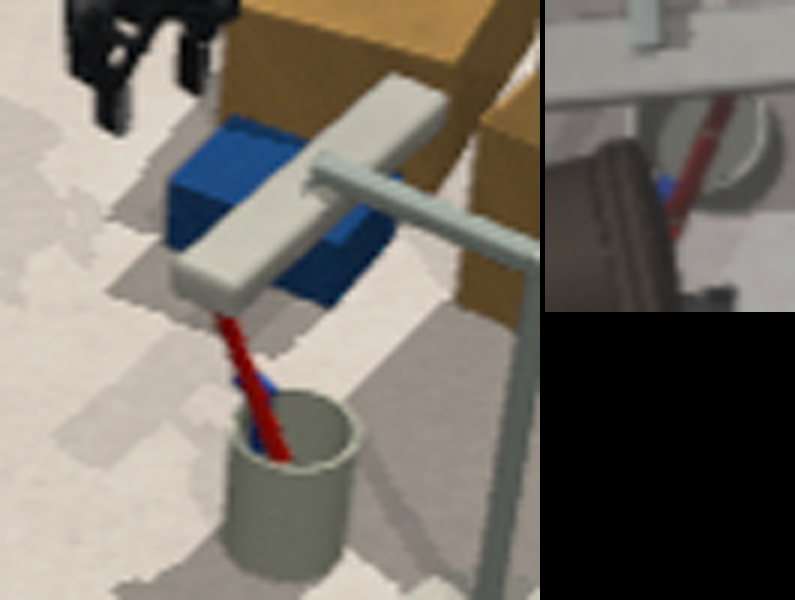

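Run:
```python
from h import *
np.set_printoptions(precision=4,suppress=True)
I=viewer.read_camera('scene')
a=ray('scene',320+222/6,120+318/6); b=ray('scene',320+279/6,120+450/6)
n=np.cross(a[1],b[1]); 
o,r=ray('top',235+167/6.25-.4,175+130/6.25-.4)
P=o+r*(n@(a[0]-o))/(n@r); print('band',P)
for t in(28,30,32,34,36): print(t,'foot z',P[2]-.062*np.cos(np.radians(t)),'x',P[0]+.062*np.sin(np.radians(t)))
```

```text
band [0.5774 0.2198 0.064 ]
28 foot z 0.009298016191645234 x 0.6065200156580759
30 foot z 0.01034719191426351 x 0.6084127787653507
32 foot z 0.011461784987200296 x 0.6102677731478094
34 foot z 0.012640437450486125 x 0.612082738780537
36 foot z 0.01388171329765197 x 0.6138554644074841
```

The foot is at about 11 mm, so it is on the floor. The marker leans towards the clip and the robot is clear.

```bash
python3 -c "
from plant import sign_off;print(sign_off())"
```

```text
the job is handed in; nothing more can be done
None
```

I set the red marker foot-first on the bottom of the cup, released it leaning about 32° over the clip side of the rim, and handed the job in; no verdict came back, but my last pictures put its foot on the floor, the cup standing where it was and the arm clear.

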